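# Strip the pointer knob and dial off an antenna tuner's tuning control

### The job

The tuning control of the sloping-front antenna tuner has to be stripped for cleaning. Work the tight push-on pointer knob off its spindle by twisting it back and forth, well to the left and well to the right of its red index mark, while easing it outwards; never haul the spindle out, its coupling is delicate. Then lift the dial off as well, and set knob and dial gently side by side in the red parts tray, the dial flat with its hub up, leaving the cup, the handheld radio and the mouse alone.

Things in the scene. Friction and masses are not known exactly. Their poses are not given: they have to be found in the camera images.
- tuner: Grey antenna tuner, a fixed sloping-front cabinet 262 mm wide, 240 deep, 145 high. Origin: centre of its underside; x to its back, y to its left, z up. Its panel slopes 25 degrees, rising away from the robot. The spindle's axis meets the panel at (-25, 0, 89) mm. Nothing on the panel within 85 mm of that axis stands over 6 mm high, save collar, sleeve, spindle, dial and knob.
- spindle_end (a point): Tip of the free, domed end of the steel spindle, 12 mm in diameter. z: the spindle's axis, out of the panel and square to it; x: up the slope, to the red index mark; y: left. Along z from the panel, which is 55 mm below: brass collar (32 mm wide) to 4 mm, brass sleeve (20 mm) to 28, spindle to 55. At first the dial spans 4 to 30 mm, the knob 33 to 67 (its centre at 50).
- spindle (a joint): How far (m) the spindle has been drawn out of the panel; 0 at rest. It does not turn (drive locked) but floats along its axis on a springy flexible coupling, 8 N per mm; more than 3.5 mm (28 N of pull) ruins the coupling.
- knob_center (a point): Black pointer knob, 34 mm high, about 130 g; the point is half-way up on its axis. Lowest 8 mm: round skirt 50 mm wide. Above: a flat-sided bar 74 long, 18 wide, 26 mm high. z: its axis, up from the underside; x: along the bar to the end with the white line, at first up the slope at the index mark; y: across the bar. The spindle holds it until it has been drawn out about 15 mm.
- pointer_tip (a point): End of the knob's bar with the white line, 37 mm from the axis, half-way up. How the knob behaves: a leaf spring in its bore rubs on the spindle. Pulled straight it takes the spindle along and slips only at 32 to 42 N. Friction opposes the way of sliding: swings of 60 degrees (30 to each side of the index) that draw it out 2 to 3 mm each, in one motion, need 18 to 24 N of pull and 0.25 N m.
- dial_center (a point): Dial, 26 mm high, about 150 g; the point is half-way up on its axis. Lowest 4 mm: pale graduated disc 100 mm wide; above it a round knurled aluminium hub 46 mm wide. z: its axis, from disc to hub. It sits loosely, by a 23 mm hole, on the 20 mm sleeve below the knob; to come off it is drawn 51 mm along the spindle's axis, past the spindle's end.
- tray_in (a point): Centre of the inner floor of the red parts tray (fixed), 4 mm above the desk. x across its short side (162 mm inside), y along its long side (242 mm inside), z up; walls 4 mm thick rise 31 mm above the floor.
- cup_center (a point): Centre of a loose lidded paper cup, up to 90 mm wide, 138 mm high (185 with its straw). Leave alone.
- handheld_center (a point): Loose black handheld radio lying flat, 34 mm high, 56 wide, 222 long with its stub aerial (from -90 to +132 mm along x of this point). Leave alone.
- mouse_center (a point): Centre of a loose black wireless mouse, 105 x 60 x 34 mm. Leave alone.
Mind the look-alikes: they are no part of the job. Of the things like the part that bears dial_center, leave any that is purple or yellow; of the rest the smaller one is meant.

How it is judged (in metres and radians):
On the way, in this order (a step that is already met when the one before it is completed fails the run):
1. the knob, still on the spindle, is turned at least 12 degrees to the left of the index mark (y of pointer_tip in the frame of spindle_end above 0.0077 m and z of knob_center in the frame of spindle_end below 0.006 m).
2. the knob, still on the spindle, is turned at least 12 degrees to the right of the index mark (y of pointer_tip in the frame of spindle_end below -0.0077 m and z of knob_center in the frame of spindle_end below 0.006 m).
3. the knob is off the spindle (distance between knob_center and spindle_end above 0.05 m), for 0.1 s.
4. the dial is off the sleeve and spindle (distance between dial_center and spindle_end above 0.08 m), for 0.1 s.
At the end, for the whole second after the job is handed in: Knob and dial lie at rest on the floor of the tray, inside its walls: the dial flat (within 7 degrees), hub up, its centre at most 20 mm above the tray floor; the knob beside it, its centre at least 58 mm from the dial's seen from above and at most 42 mm above the floor (x of knob_center in the frame of tray_in between -0.078 and 0.078 m and y of knob_center in the frame of tray_in between -0.118 and 0.118 m and z of knob_center in the frame of tray_in below 0.042 m and x of dial_center in the frame of tray_in between -0.05 and 0.05 m and y of dial_center in the frame of tray_in between -0.09 and 0.09 m and z of dial_center in the frame of tray_in below 0.02 m and angle between dial_center's own z axis and vertical below 0.12 rad and horizontal distance between knob_center and dial_center above 0.058 m and linear speed of each of knob, dial below 0.03 m/s); the robot touches nothing.
It fails at once if the spindle is hauled more than 3.5 mm out of the panel (value of joint spindle above 0.0035 m).
It fails at once if the knob is dropped or thrown (let go while moving faster than 0.7 m/s) (contact force between the fingers and knob below 0.05 N and linear speed of knob above 0.7 m/s).
It fails at once if the dial is dropped or thrown (let go while moving faster than 0.7 m/s) (contact force between the fingers and dial below 0.05 N and linear speed of dial above 0.7 m/s).
It fails at once if the cup is moved more than 30 mm or tipped (distance of cup_center from where it was at the start of the episode above 0.03 m or angle between cup_center's own z axis and vertical above 0.35 rad).
It fails at once if the handheld radio or the mouse is moved more than 30 mm (distance of any of handheld_center, mouse_center from where it was at the start of the episode above 0.03 m).
It also fails if it takes over 72 s, if anything falls off the work surface, if the arm or the gripper's body presses on something with over 40 N, if the wrist force passes 120 N, or if a joint passes its speed limit or range.

### The arm

A 6-joint arm with a two-finger parallel gripper is mounted at the origin on the work surface. World frame = base frame: x ahead of the robot, y to its left, z up, the work surface at z = 0. Lengths are in mm, angles in degrees, forces in N, time in s.
With the tool pointing down it reaches from about 350 to 850 mm from the base axis. Payload 8.1 kg.
Tool frame: the origin (TCP) lies between the finger pads; the fingertips stand r.nose_length ahead of it and the grasp point (between the pads) lies 3 mm ahead of it (r.nose_length is the distance from the TCP to the fingertips, in mm); x points along the fingers, y is the direction in which the jaws open and shut, and the axes are right-handed (so a half turn about x gives the same grasp; the last joint's range is limited). The gripper opens to 85 mm and grips with 20 to 120 N. Pads are 22 mm wide; open, the fingers measure 114 mm over their backs; the gripper's body (76 mm by 85 mm) begins 54 mm behind the grasp point. The pads swing forward as they close: fully open they stand 13 mm farther back than shut.
Start: joints at [-68.033, 7.471, 85.268, -0, 87.261, -4.893], TCP at [271.109, -535.262, 253.292] pointing down, gripper open.
Joint ranges: [-169.43, 169.43], [-51.17, 129.36], [1.28, 143.12], [-76.62, 256.62], [0, 156.53], [-152.29, 152.29]. Speed limits (degrees/s): [136.94, 136.94, 159.86, 180, 180, 180].

### API

Orientations are given as [roll, pitch, yaw] about the fixed x, y, z axes, in that order (R = Rz(yaw) Ry(pitch) Rx(roll)).
In Python, from bench import sense, optics, order, r gives the robot as it stands.
- The arm moves only by the tool carry_out, never from a script. Its argument "commands" is one flat list of numbers, 7 for each row, row after row: the shift along the tool's x, y, z in m, then the turn, a rotation vector about the tool's x, y, z in degrees, then the closure, from -1 (fully open) to 1 (shut), so that 0 is half open. A call has 1 to 12 rows; each row is the pose to reach, as a shift and turn from the pose measured when the call began, along the tool's axes at that moment; what a row does not reach only later rows make up. A row lasts 1/8 s, in which the tool goes at most 62.5 mm and 10.7 degrees, less where a joint would pass 70% of its speed; a pose out of reach is approached as far as the arm can. A call with a gripper value outside its range is refused whole. The fingers move at their own pace and stop on an object; "grip_force" is the grip in N (left out, the last holds). Time passes only in rows, so rows that repeat a pose let the fingers close. It gives the time, the measured TCP pose, the force and the opening at its end, in the units of the state.
- sense(): the state, without advancing time (a new reading comes with each control period).
- optics.snapshot(name): name is "side" or "top" or "wrist"; returns (picture, depth): 400x640x3 uint8, red, green, blue; 400x640 float32, mm along the optical axis (not along the pixel's ray), 0 where there is no reading.
- optics.calibration(name): a dict with "mtx" (3x3 intrinsics, pixels), "extrinsics" (4x4, takes a point from camera to world coordinates). Camera axes: x right, y up, looking along -z (the intrinsics and any distortion apply to the point x, -y, -z); pixel columns grow to the right and rows downward; lengths in mm; the calibration is good to about 2 mm. The wrist camera is an equidistant fisheye: a pixel r from the principal point sees the ray r / f radians off the axis. A picture is of the moment at which its call begins: read the wrist's pose just before it. calibration takes no time and is no camera call; for the wrist camera it gives the pose at the moment of the call.
- order.hand_in(): hands the job in, once; it reports no verdict.
The state is a dict: "time": time; "joint_pos": joint angles; "qd": joint speeds; "joint_efforts": joint torques, N m; "tool_pos": TCP position; "tcp_rot": TCP orientation; "ft_force": force on the tool from outside, world axes, zero at the start; "wrist_torque": the same for the moment, N m; "finger_gap": finger opening in mm.
Only numpy, scipy, OpenCV 4.12 (cv2) and the standard library are available. Lean on these libraries where they do the work, as an engineer would, in place of code of your own. Each camera call takes 0.05 s, during which the arm holds its last target. There are 200 camera calls.

## Working session

There is one attempt and no reset: what is moved stays moved. The work goes in short steps, Python scripts to look and compute and a tool call to move; the robot and the scene stay as the last step left them, time stands still between calls to the robot, and variables do not carry over. Pictures are saved under pics/ and viewed, about 8 in all and at most 12, crops included, and the job is handed in when it is done.

Besides the shell and the picture viewer there is one more tool, called after "Call:" in YAML: its name, and indented under it one key for each argument. carry_out: Moves the arm, as the interface text tells. Its arguments: {"type":"object","properties":{"commands":{"type":"array","items":{"type":"number"}},"grip_force":{"type":"number"}},"required":["commands"]}

```bash
ls; mkdir -p pics; cat > h.py <<'E'
import numpy as np, cv2
from bench import sense, optics, order, r
from scipy.spatial.transform import Rotation as Ro
def cloud(name, pic=None):
    p,d=optics.snapshot(name); c=optics.calibration(name)
    K=np.array(c["mtx"]);E=np.array(c["extrinsics"])
    v,u=np.mgrid[0:400,0:640]
    X=np.stack([(u-K[0,2])/K[0,0]*d,-(v-K[1,2])/K[1,1]*d,-d],-1)
    return p,d,X@E[:3,:3].T+E[:3,3],c
E
python3 - <<'E'
from h import *
for n in ("side","top"):
    p,d,W,c=cloud(n); print(n,{k:np.round(v,3).tolist() if not isinstance(v,str) else v for k,v in c.items()})
    cv2.imwrite(f"pics/{n}1.png",p[:,:,::-1]); np.savez(f"{n}1.npz",p=p,d=d,W=W)
print(sense(), r.nose_length, [a for a in dir(r) if a[0]!='_'])
E
```

```text
pics
side {'mtx': [[455.405, 0.0, 321.946], [0.0, 455.405, 201.098], [0.0, 0.0, 1.0]], 'extrinsics': [[-0.686, 0.472, -0.554, -299.941], [-0.728, -0.425, 0.539, 862.569], [0.019, 0.773, 0.635, 1083.176], [0.0, 0.0, 0.0, 1.0]]}
top {'mtx': [[498.102, 0.0, 329.645], [0.0, 498.102, 196.631], [0.0, 0.0, 1.0]], 'extrinsics': [[0.001, 0.992, -0.128, 392.722], [-1.0, -0.0, -0.008, 34.042], [-0.008, 0.128, 0.992, 1374.067], [0.0, 0.0, 0.0, 1.0]]}
{'time': 0.1, 'joint_pos': array([-6.80322772e+01,  7.51072208e+00,  8.53246800e+01, -1.55564611e-04,
        8.72603725e+01, -4.89382243e+00]), 'qd': array([ 0.0730868 , -0.04352195, -0.1918161 ,  0.0149785 ,  0.0580031 ,
        0.09091036]), 'joint_efforts': array([ 1.21419202e-03, -5.70955074e+01, -5.01940405e+01, -1.71424463e-04,
        8.25043389e-03,  6.02584282e-05]), 'tool_pos': array([ 270.94021334, -534.82465288,  252.33418294]), 'tcp_rot': array([-94.80087209,  89.90422529, 112.0606807 ]), 'ft_force': array([-0.18746352,  0.20108095,  0.20355291]), 'wrist_torque': array([-0.01213502,  0.00155421,  0.01124174]), 'finger_gap': 85.66968702098517} 22.0 ['PlanningError', 'nose_length']
```

View pics/top1.png

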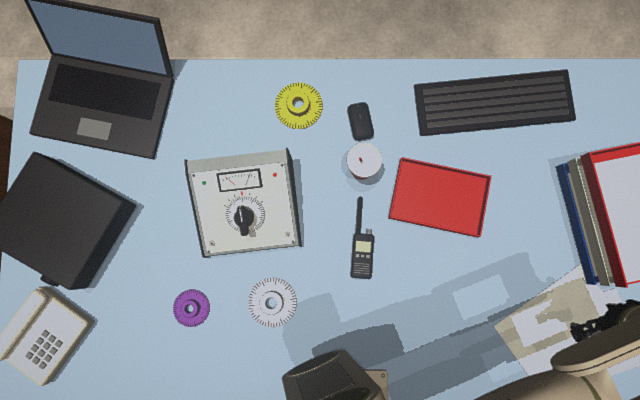

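View pics/side1.png

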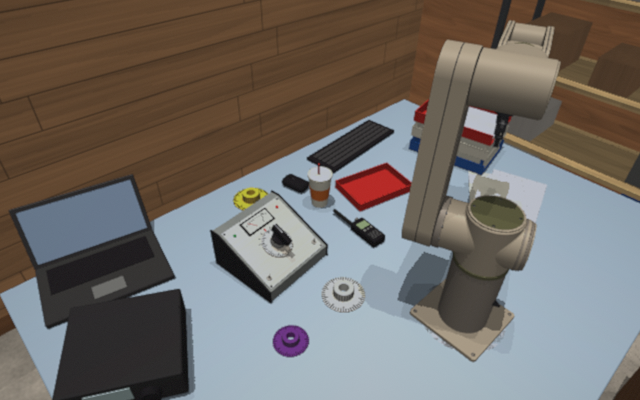

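The top view shows the tuner with its knob at about pixel (243,219), the index mark at (241,193) and the tray at (440,197). The radio is at (362,240), the cup at (365,160) and the mouse at (361,121). The white dial at (272,301) is the large decoy. Next I'll measure them.

```bash
cat > m.py <<'E'
from h import *
for n,box in (("top",(150,258,185,303)),("side",(195,300,210,330))):
    z=np.load(f"{n}1.npz");p,d,W=z["p"].astype(int),z["d"],z["W"]
    y0,y1,x0,x1=box;m=np.zeros(d.shape,bool);m[y0:y1,x0:x1]=1
    m&=(d>0)&(p.min(2)>130)&(p.max(2)-p.min(2)<30)&(W[...,2]>40)
    P=W[m];k=np.ones(len(P),bool)
    for _ in range(6):
        c=P[k].mean(0);nn=np.linalg.svd(P[k]-c,full_matrices=False)[2][2];nn*=np.sign(nn[2]);k=abs((P-c)@nn)<3
    yaw=np.degrees(np.arctan2(-nn[1],-nn[0]));print(n,m.sum(),k.sum(),"slope",np.degrees(np.arccos(nn[2])),"yaw",yaw,"rms",((P[k]-c)@nn).std())
    zz=nn;xx=np.array([np.cos(np.radians(yaw)),np.sin(np.radians(yaw)),0]);yy=np.cross(zz,xx);yy/=np.linalg.norm(yy);xx=np.cross(yy,zz)
    L=(W-c)@np.stack([xx,yy,zz],1)
    q=L[m][k][:,:2].astype(np.float32);print("panel rect",cv2.minAreaRect(q))
    reg=np.zeros(d.shape,bool);reg[y0:y1,x0:x1]=1
    t=reg&(L[...,2]>30)&(np.hypot(L[...,0],L[...,1])<90);print("h max",np.percentile(L[...,2][t],[50,90,97]))
    t=reg&(abs(L[...,2]-67)<4)&(np.hypot(L[...,0],L[...,1])<90)
    rr=cv2.minAreaRect(L[t][:,:2].astype(np.float32));print("knob top",t.sum(),rr,L[t].mean(0))
    ctr=L[t][:,:2].mean(0); ctr=np.array(rr[0]); print("knob ctr world at h67",c+np.stack([xx,yy,zz],1)@np.r_[ctr,67], "foot",c+np.stack([xx,yy,zz],1)@np.r_[ctr,0])
    red=reg&(p[...,0]>150)&(p[...,1]<90)&(p[...,2]<90);print("red px",[ (np.round(L[a,b],0).tolist()) for a,b in np.argwhere(red)][:25])
z=np.load("top1.npz");p,d,W=z["p"].astype(int),z["d"],z["W"]
red=(p[...,0]>130)&(p[...,1]<70);red[:, :380]=0;red[:,500:]=0
print("tray",cv2.minAreaRect(W[red&(W[...,2]>28)][:,:2].astype(np.float32)),np.percentile(W[red][:,2],[5,50,95]))
f=red&(W[...,2]<12)&(W[...,2]>0);print("floor",cv2.minAreaRect(W[f][:,:2].astype(np.float32)))
for nm,b in (("cup",(135,185,344,386)),("radio",(192,282,345,380)),("mouse",(98,142,344,376))):
    s=np.zeros(d.shape,bool);s[b[0]:b[1],b[2]:b[3]]=1;s&=(W[...,2]>12)&(d>0)
    print(nm,np.percentile(W[s],[1,50,99],axis=0).round().tolist())
E
python3 m.py
```

```text
top 8429 4924 slope 24.79101593959857 yaw 6.931282672457647 rms 1.624670634197018
panel rect ((4.493843078613281, 2.8968734741210938), (255.43385314941406, 248.29005432128906), 89.62556457519531)
h max [61.30334088 67.89769043 69.5051654 ]
knob top 174 ((-11.74610710144043, -0.39249134063720703), (17.455459594726562, 73.94761657714844), 89.00885009765625) [-10.69395783  -0.66037121  66.22703955]
knob ctr world at h67 [488.49184446 260.79140534 152.26454352] foot [516.38027646 264.18172712  91.43904657]
red px [[85.0, -93.0, 4.0], [83.0, -88.0, 3.0], [83.0, -90.0, 3.0], [82.0, -93.0, 2.0], [82.0, -88.0, 9.0], [79.0, -89.0, -1.0], [80.0, -93.0, 5.0]]
side 4374 2890 slope 24.995513549991045 yaw 7.073811968748596 rms 1.5862850366511827
panel rect ((7.641151428222656, -9.904098510742188), (244.28594970703125, 231.2643585205078), 89.63058471679688)
h max [57.52522911 66.48241989 68.99245538]
knob top 98 ((-6.377420425415039, -4.983912467956543), (18.67829132080078, 72.53839874267578), 87.89847564697266) [-5.87604731 -4.75437291 65.71553366]
knob ctr world at h67 [486.73719571 261.85340928 149.8299588 ] foot [514.83237287 265.33980871  89.10512006]
red px [[90.0, -99.0, 1.0], [88.0, -101.0, 2.0], [87.0, -96.0, 2.0], [86.0, -100.0, 0.0]]
tray ((551.90771484375, -170.6785888671875), (244.02513122558594, 457.6619873046875), 9.801262855529785) [-0.82106645  4.04665258 33.07026636]
floor ((569.642822265625, -256.61968994140625), (240.35855102539062, 159.94741821289062), 77.87384033203125)
cup [[607.0, -83.0, 19.0], [649.0, -42.0, 137.0], [738.0, -2.0, 145.0]]
radio [[351.0, -70.0, 16.0], [422.0, -38.0, 33.0], [561.0, -12.0, 40.0]]
mouse [[731.0, -72.0, 17.0], [779.0, -39.0, 32.0], [832.0, -6.0, 40.0]]
```

```bash
cat >> h.py <<'E'
PSI,S=np.radians(7.0),np.radians(25)
N=np.array([-np.sin(S)*np.cos(PSI),-np.sin(S)*np.sin(PSI),np.cos(S)])
YL=np.array([-np.sin(PSI),np.cos(PSI),0.]); XU=np.cross(YL,N)
FOOT=np.array([515.6,264.8,89.3])
def Rtool(x,y): return np.stack([x,y,np.cross(x,y)],1)
def Rcur(s): return Ro.from_euler("xyz",s["tcp_rot"],degrees=True).as_matrix()
def row(pos,R,s=None):
    s=s or sense();C=Rcur(s)
    d=C.T@(np.array(pos)-s["tool_pos"])/1000; w=Ro.from_matrix(C.T@R).as_rotvec(degrees=True)
    print("row",np.round(d,4).tolist(),np.round(w,2).tolist());return d,w
E
python3 - <<'E'
from h import *
s=sense();print(Rcur(s).round(3), s['tool_pos'])
for sg in (1,-1):
    row(FOOT+N*180,Rtool(-N,sg*YL)); print(FOOT+N*180)
c=optics.calibration("wrist");T=np.array(c["extrinsics"]);print(np.round(c["mtx"],1).tolist(),(Rcur(s).T@T[:3,:3]).round(3),(Rcur(s).T@(T[:3,3]-s["tool_pos"])).round(1))
E
```

```text
[[-0.001  0.452 -0.892]
 [ 0.002 -0.892 -0.452]
 [-1.    -0.002 -0.   ]] [ 270.94021334 -534.82465288  252.33418294]
row [0.001, -0.6286, -0.508] [-156.71, -6.22, 34.75]
[440.09573673 255.52924219 252.43540167]
row [0.001, -0.6286, -0.508] [19.52, 24.76, 4.43]
[440.09573673 255.52924219 252.43540167]
[[309.7, 0.0, 321.0], [0.0, 309.7, 199.5], [0.0, 0.0, 1.0]] [[ 0.001  0.318 -0.948]
 [ 1.    -0.     0.001]
 [ 0.    -0.948 -0.318]] [-121.6   -0.4  -82. ]
```

Call:
carry_out:
  commands: [0.03,-0.15,-0.12,-30,0,0,-1,-0.03,-0.3,-0.22,-60,0,0,-1,-0.03,-0.3,-0.22,-70,0,0,-1,-0.03,-0.4,-0.3,-80,0,5,-1,-0.02,-0.5,-0.4,-90,0,10,-1,-0.02,-0.6286,-0.508,-110,-3,20,-1,0.001,-0.6286,-0.508,-125,-6.2,34.8,-1,0.001,-0.6286,-0.508,-156.7,-6.2,34.8,-1,0.001,-0.6286,-0.508,-156.7,-6.2,34.8,-1,0.001,-0.6286,-0.508,-156.7,-6.2,34.8,-1,0.001,-0.6286,-0.508,-156.7,-6.2,34.8,-1,0.001,-0.6286,-0.508,-156.7,-6.2,34.8,-1]

```text
time: 1.6
tool_pos: [426.1, 198.5, 254.4]
tcp_rot: [17.0, 69.5, -8.7]
ft_force: [1.0, -0.3, 0.9]
finger_gap: 85.3
```

```bash
python3 - <<'E'
from h import *
print(sense()["joint_pos"].round(1)); row(FOOT+N*150,Rtool(-N,YL))
E
```

```text
[ 27.4 -29.3 119.6 -12.4  73.3 -35. ]
row [0.0334, 0.061, -0.0123] [-31.49, -3.56, 6.75]
```

Call:
carry_out:
  commands: [0.0334,0.061,-0.0123,-31.5,-3.6,6.8,-1,0.0334,0.061,-0.0123,-31.5,-3.6,6.8,-1,0.0334,0.061,-0.0123,-31.5,-3.6,6.8,-1,0.0334,0.061,-0.0123,-31.5,-3.6,6.8,-1,0.0334,0.061,-0.0123,-31.5,-3.6,6.8,-1]

```text
time: 2.22
tool_pos: [452.7, 256.8, 225.4]
tcp_rot: [0.3, 65.0, 7.0]
ft_force: [0.1, 0.2, 0.8]
finger_gap: 85.8
```

```bash
cat > w.py <<'E'
from h import *
import sys
s=sense();c=optics.calibration("wrist");p,d=optics.snapshot("wrist")
np.savez(sys.argv[1]+".npz",p=p,d=d,K=np.array(c["mtx"]),E=np.array(c["extrinsics"]),tp=s["tool_pos"],R=Rcur(s))
cv2.imwrite("pics/"+sys.argv[1]+".png",p[:,:,::-1])
print(s["tool_pos"].round(1),s["joint_pos"].round(1),s["ft_force"].round(1),s["finger_gap"],c.keys())
E
python3 w.py wr1
```

```text
[452.7 256.8 225.4] [ 30.2 -25.3 120.9 -10.9  61.5 -63.2] [0.1 0.2 0.8] 85.80382998530352 dict_keys(['mtx', 'extrinsics'])
```

View pics/wr1.png

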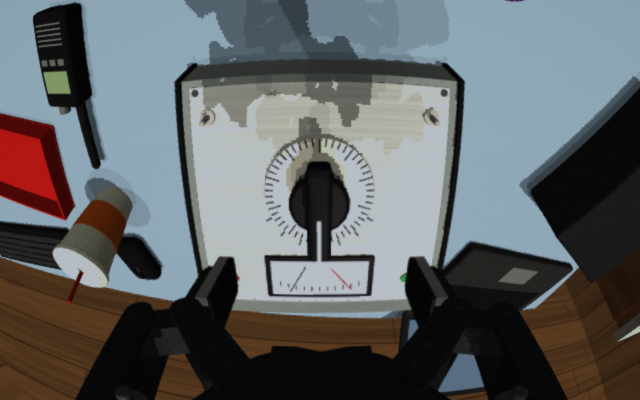

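The wrist view shows the knob bar upright at column 319, rows 163 to 262, inside its graduated dial, with the jaws straddling it. I'll refine the axis from this view.

```bash
cat >> h.py <<'E'
def fcloud(z):
    K,E,d=z["K"],z["E"],z["d"];v,u=np.mgrid[0:400,0:640]
    a=(u-K[0,2])/K[0,0];b=(v-K[1,2])/K[1,1];t=np.hypot(a,b)+1e-9;q=np.tan(t)/t
    X=np.stack([a*q*d,-b*q*d,-d],-1);return X@E[:3,:3].T+E[:3,3]
def rays(z,uv):
    K,E=z["K"],z["E"];a=(uv[:,0]-K[0,2])/K[0,0];b=(uv[:,1]-K[1,2])/K[1,1];t=np.hypot(a,b)+1e-9;q=np.tan(t)/t
    return np.stack([a*q,-b*q,-np.ones(len(a))],-1)@E[:3,:3].T,E[:3,3]
B=np.stack([XU,YL,N],1)
E
cat > k.py <<'E'
from h import *
z=np.load("wr1.npz");W=fcloud(z);p=z["p"].astype(int);L=(W-FOOT)@B
reg=np.zeros(p.shape[:2],bool);reg[80:300,190:455]=1
m=reg&(p.min(2)>140)&(abs(L[...,2])<15)&(np.hypot(L[...,0],L[...,1])>60)
P=L[m];A=np.c_[P[:,:2],np.ones(len(P))];co=np.linalg.lstsq(A,P[:,2],rcond=None)[0];print("panel in local: slopes deg",np.degrees(co[:2]),"h0",co[2])
k=reg&(p.max(2)<70)&(np.hypot(L[...,0],L[...,1])<60)&(L[...,2]>55)
print("top h",np.percentile(L[...,2][k],[10,50,90]))
t=k&(L[...,2]>62)
print("bar",cv2.minAreaRect(L[t][:,:2].astype(np.float32)))
# dark outline of bar cast on h=67 plane
dm=(reg&(p.max(2)<60)).astype(np.uint8);dm[:150]=0;dm[265:]=0;dm[:,:280]=0;dm[:,360:]=0
for v in (165,170,240,245,250):
    u=np.flatnonzero(dm[v]);
    if len(u):
        r_,o=rays(z,np.array([[u[0]-.5,v],[u[-1]+.5,v]],float));s=(67-(o-FOOT)@N)/(r_@N);Q=(o+r_*s[:,None]-FOOT)@B
        print(v,u[0],u[-1],Q.round(1).tolist())
T=(np.array(sense()["tool_pos"])-FOOT)@B;print("tcp local",T)
E
python3 k.py
```

```text
panel in local: slopes deg [ 0.3498398  -0.07253656] h0 2.359620034678783
top h [ 66.33284978 150.76801779 172.77658803]
bar ((-3.2937545776367188, 2.0468292236328125), (70.70275115966797, 94.6456069946289), 32.96262741088867)
165 307 330 [[-37.3, -9.2, 67.0], [-37.2, 6.9, 67.0]]
170 306 331 [[-33.8, -10.0, 67.0], [-33.7, 7.6, 67.0]]
240 307 330 [[18.5, -10.4, 67.0], [18.6, 7.2, 67.0]]
245 308 330 [[22.6, -9.7, 67.0], [22.7, 7.2, 67.0]]
250 308 330 [[26.8, -9.8, 67.0], [26.9, 7.3, 67.0]]
tcp local [  0.29656156  -0.21708691 150.25543293]
```

```bash
python3 - <<'E'
from h import *
z=np.load("wr1.npz");W=fcloud(z);Q=(W-z["tp"])@z["R"]
for b in ((250,320,190,240),(250,320,400,450)):
    q=Q[b[0]:b[1],b[2]:b[3]].reshape(-1,3);q=q[(abs(q[:,1])<65)&(abs(q[:,2])<30)&(q[:,0]>-40)&(q[:,0]<50)]
    print(len(q),np.percentile(q,[1,10,50,90,99],axis=0).round(1).tolist())
for uv in ((236,262),(230,258),(404,262)): print(Q[uv[1],uv[0]].round(1))
row(FOOT+B@[0,-1.2,68],Rtool(-N,YL))
E
```

```text
2279 [[-39.3, -55.2, -11.9], [-29.9, -51.8, -10.9], [-15.8, -42.6, -7.0], [0.9, -41.9, 4.8], [6.6, -41.5, 10.7]]
2200 [[-39.1, 42.7, -11.8], [-29.6, 43.0, -10.8], [-15.2, 43.7, -6.9], [1.0, 50.0, 4.8], [6.6, 56.1, 10.6]]
[148.1 -86.5  76.2]
[  2.6 -42.3 -10.6]
[147.6  85.6  76. ]
row [0.0823, -0.001, -0.0004] [-0.23, 0.07, -0.01]
```

Call:
carry_out:
  commands: [0.05,-0.001,-0.0004,-0.2,0,0,-1,0.084,-0.001,-0.0004,-0.2,0,0,-1,0.084,-0.001,-0.0004,-0.2,0,0,0,0.084,-0.001,-0.0004,-0.2,0,0,1,0.084,-0.001,-0.0004,-0.2,0,0,1,0.084,-0.001,-0.0004,-0.2,0,0,1,0.084,-0.001,-0.0004,-0.2,0,0,1,0.084,-0.001,-0.0004,-0.2,0,0,1]
  grip_force: 90

```text
time: 3.28
tool_pos: [488.7, 260.1, 151.2]
tcp_rot: [0.0, 64.8, 7.0]
ft_force: [-2.4, -5.6, 7.2]
finger_gap: 15.9
```

```bash
cat > f.py <<'E'
from h import *
s=sense();C=Rcur(s)
print("t",s["time"],"local",((s["tool_pos"]-FOOT)@B).round(2),"F local(xu,yl,n)",(s["ft_force"]@B).round(2),"Tq local",(s["wrist_torque"]@B).round(3),"gap",round(s["finger_gap"],1),"twist",Ro.from_matrix(Rtool(-N,YL).T@C).as_rotvec(degrees=True).round(2),"j6",s["joint_pos"].round(1)[-1])
E
python3 f.py
```

```text
t 3.275 local [ 1.46 -1.41 67.58] F local(xu,yl,n) [ 0.22 -5.3   7.83] Tq local [-0.89   0.264 -0.021] gap 15.9 twist [ 0.05 -0.21 -0.  ] j6 -63.3
```

Call:
carry_out:
  commands: [-0.0005,0,0,-7.5,0,0,1,-0.001,0,0,-15,0,0,1,-0.0015,0,0,-22.5,0,0,1,-0.002,0,0,-30,0,0,1,-0.002,0,0,-32,0,0,1]

```text
time: 3.9
tool_pos: [487.7, 260.1, 152.5]
tcp_rot: [-32.0, 64.8, 7.1]
ft_force: [7.8, 1.8, -8.7]
finger_gap: 16.3
```

```bash
python3 f.py
```

```text
t 3.9 local [ 1.08 -1.3  69.2 ] F local(xu,yl,n) [  3.53   0.83 -11.28] Tq local [ 0.234 -0.36  -0.095] gap 16.3 twist [-3.208e+01 -2.000e-01 -3.000e-02] j6 -95.5
```

Call:
carry_out:
  commands: [-0.0005,0,0,9,0,0,1,-0.001,0,0,18,0,0,1,-0.0014,0,0,27,0,0,1,-0.0018,0,0,36,0,0,1,-0.0022,0,0,45,0,0,1,-0.0026,0,0,54,0,0,1,-0.003,0,0,62,0,0,1]

```text
time: 4.78
tool_pos: [486.9, 259.1, 154.7]
tcp_rot: [30.1, 64.8, 6.9]
ft_force: [12.8, -3.0, -11.7]
finger_gap: 16.2
```

```bash
python3 f.py
```

```text
t 4.775 local [ 1.19 -2.19 71.59] F local(xu,yl,n) [  6.2   -4.55 -15.8 ] Tq local [-0.838 -0.988  0.166] gap 16.2 twist [ 3.019e+01 -2.600e-01  1.000e-02] j6 -33.2
```

Call:
carry_out:
  commands: [-0.0006,0,0,-10,0,0,1,-0.001,0,0,-20,0,0,1,-0.0014,0,0,-30,0,0,1,-0.0018,0,0,-40,0,0,1,-0.0022,0,0,-50,0,0,1,-0.0026,0,0,-60,0,0,1,-0.003,0,0,-50,0,0,1,-0.0034,0,0,-40,0,0,1,-0.0038,0,0,-30,0,0,1,-0.0042,0,0,-20,0,0,1,-0.0046,0,0,-10,0,0,1,-0.005,0,0,0,0,0,1]

```text
time: 6.28
tool_pos: [485.1, 258.6, 158.7]
tcp_rot: [30.4, 64.7, 6.8]
ft_force: [13.9, 1.3, -12.4]
finger_gap: 16.2
```

```bash
python3 f.py
```

```text
t 6.275 local [ 1.18 -2.43 76.06] F local(xu,yl,n) [  7.4   -0.38 -17.14] Tq local [-0.039 -0.948  0.081] gap 16.2 twist [ 3.051e+01 -3.000e-01  2.000e-02] j6 -32.9
```

Call:
carry_out:
  commands: [-0.0006,0,0,-10,0,0,1,-0.001,0,0,-20,0,0,1,-0.0014,0,0,-30,0,0,1,-0.0018,0,0,-40,0,0,1,-0.0022,0,0,-50,0,0,1,-0.0026,0,0,-60,0,0,1,-0.003,0,0,-50,0,0,1,-0.0034,0,0,-40,0,0,1,-0.0038,0,0,-30,0,0,1,-0.0042,0,0,-20,0,0,1,-0.0046,0,0,-10,0,0,1,-0.005,0,0,0,0,0,1]

```text
time: 7.78
tool_pos: [483.1, 258.1, 162.8]
tcp_rot: [30.7, 64.7, 6.8]
ft_force: [10.2, 0.4, -10.7]
finger_gap: 16.1
```

```bash
python3 f.py
```

```text
t 7.775 local [ 1.1  -2.71 80.63] F local(xu,yl,n) [  4.7   -0.87 -13.97] Tq local [-0.254 -0.657  0.061] gap 16.1 twist [ 3.084e+01 -3.400e-01  1.000e-02] j6 -32.6
```

Call:
carry_out:
  commands: [-0.0006,0,0,-10,0,0,1,-0.001,0,0,-20,0,0,1,-0.0014,0,0,-30,0,0,1,-0.0018,0,0,-40,0,0,1,-0.0022,0,0,-50,0,0,1,-0.0026,0,0,-60,0,0,1,-0.003,0,0,-50,0,0,1,-0.0034,0,0,-40,0,0,1,-0.0038,0,0,-30,0,0,1,-0.0042,0,0,-20,0,0,1,-0.0046,0,0,-10,0,0,1,-0.005,0,0,0,0,0,1]

```text
time: 9.28
tool_pos: [480.7, 258.0, 167.5]
tcp_rot: [31.1, 64.7, 6.9]
ft_force: [0.1, 0.5, -0.5]
finger_gap: 16.1
```

```bash
python3 f.py; python3 w.py wr2
```

```text
t 9.275 local [ 0.94 -2.46 85.9 ] F local(xu,yl,n) [-0.04  0.52 -0.57] Tq local [ 0.007  0.279 -0.036] gap 16.1 twist [31.18 -0.33  0.04] j6 -32.3
[480.7 258.  167.5] [ 28.5 -17.9 121.7 -11.4  53.  -32.3] [ 0.1  0.5 -0.5] 16.05375457071179 dict_keys(['mtx', 'extrinsics'])
```

Call:
carry_out:
  commands: [-0.004,0,0,0,0,0,1,-0.01,0,0,0,0,0,1,-0.02,0,0,0,0,0,1,-0.035,0,0,0,0,0,1,-0.05,0,0,0,0,0,1,-0.06,0,0,0,0,0,1,-0.06,0,0,0,0,0,1]

```text
time: 10.2
tool_pos: [455.6, 255.3, 223.4]
tcp_rot: [31.7, 64.5, 7.0]
ft_force: [0.3, -0.1, -2.1]
finger_gap: 16.1
```

```bash
python3 f.py; python3 w.py wr2; python3 - <<'E'
from h import *
p,d,W,c=cloud("side");cv2.imwrite("pics/s2.png",np.hstack([cv2.resize(p[100:320,180:400,::-1],(440,440)),]))
E
```

```text
t 10.2 local [  1.63  -2.08 147.23] F local(xu,yl,n) [-0.66 -0.16 -2.03] Tq local [ 0.027  0.285 -0.009] gap 16.1 twist [31.69 -0.45  0.13] j6 -31.9
[455.6 255.3 223.4] [ 30.  -25.3 121.2 -11.1  60.8 -31.9] [ 0.3 -0.1 -2.1] 16.05550856797622 dict_keys(['mtx', 'extrinsics'])
```

View pics/wr2.png

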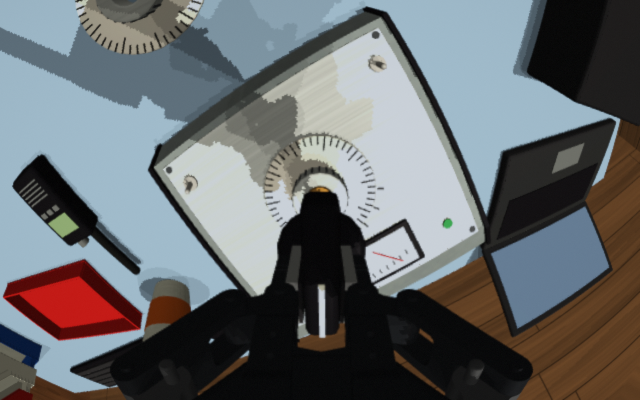

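The knob is off and held in the jaws, and the spindle tip is visible at (320,190). The knob goes to tray y=-68, with the jaws along tray x.

```bash
cat >> h.py <<'E'
TR=np.array([569.6,-256.6,4.]);ty=np.radians(-12.1);TX=np.array([np.cos(ty),np.sin(ty),0]);TY=np.array([-np.sin(ty),np.cos(ty),0]);ZD=np.array([0,0,-1.])
E
python3 - <<'E'
from h import *
k=TR-68*TY;print(k)
R=Rtool(ZD,TX)
row([480,150,280],Ro.from_euler("xyz",sense()["tcp_rot"],degrees=True).as_matrix())
row([k[0],k[1],240],R);row([k[0],k[1],80],R)
E
```

```text
[ 555.34593772 -323.0892601     4.        ]
row [-0.0475, -0.0726, 0.0866] [0.0, 0.0, 0.0]
row [-0.0036, -0.4808, 0.3366] [76.07, 9.23, -25.74]
row [0.141, -0.5167, 0.2782] [76.07, 9.23, -25.74]
```

Call:
carry_out:
  commands: [-0.025,-0.03,0.03,0,0,0,1,-0.0475,-0.0726,0.0866,0,0,0,1,-0.042,-0.12,0.12,10,1,-3,1,-0.036,-0.165,0.15,18,2,-6,1,-0.03,-0.21,0.18,27,3,-9,1,-0.024,-0.255,0.21,36,4,-12,1,-0.018,-0.3,0.235,45,5,-15,1,-0.012,-0.345,0.26,54,6.5,-18,1,-0.008,-0.39,0.285,62,7.5,-21,1,-0.0036,-0.435,0.31,70,8.5,-24,1,-0.0036,-0.4808,0.3366,76,9.2,-25.7,1,-0.0036,-0.4808,0.3366,76,9.2,-25.7,1]

```text
time: 11.8
tool_pos: [554.2, -326.9, 236.3]
tcp_rot: [-99.2, 89.8, 158.4]
ft_force: [0.4, 0.6, -1.3]
finger_gap: 16.0
```

```bash
python3 - <<'E'
from h import *
k=TR-68*TY;R=Rtool(ZD,TX);s=sense();print(s["joint_pos"].round(1),s["tool_pos"],s["time"],s["ft_force"])
row([k[0],k[1],80],R);row([k[0],k[1],46],R)
E
```

```text
[-35.1  14.8  78.8  -0.1  86.7 -22.7] [ 554.22848922 -326.88536127  236.25331503] 11.8 [ 0.42551329  0.56506782 -1.27260277]
row [0.1563, 0.0009, -0.0038] [-0.26, -0.04, 0.24]
row [0.1903, 0.0011, -0.0038] [-0.26, -0.04, 0.24]
```

Call:
carry_out:
  commands: [0.04,0.001,-0.0038,-0.3,0,0.2,1,0.08,0.001,-0.0038,-0.3,0,0.2,1,0.12,0.001,-0.0038,-0.3,0,0.2,1,0.15,0.001,-0.0038,-0.3,0,0.2,1,0.175,0.001,-0.0038,-0.3,0,0.2,1,0.188,0.001,-0.0038,-0.3,0,0.2,1,0.19,0.001,-0.0038,-0.3,0,0.2,1,0.19,0.001,-0.0038,-0.3,0,0.2,1]

```text
time: 12.8
tool_pos: [555.9, -323.4, 47.3]
tcp_rot: [98.9, 90.0, -3.1]
ft_force: [-0.4, -0.3, -0.4]
finger_gap: 15.9
```

```bash
python3 - <<'E'
from h import *
s=sense();print(s["tool_pos"],s["time"],s["ft_force"])
p,d,W,c=cloud("side");cv2.imwrite("pics/s3.png",cv2.resize(p[110:260,290:470,::-1],(720,600)))
E
```

```text
[ 555.92192563 -323.36163596   47.32406207] 12.8 [-0.36382268 -0.26116329 -0.43024386]
```

View pics/s3.png

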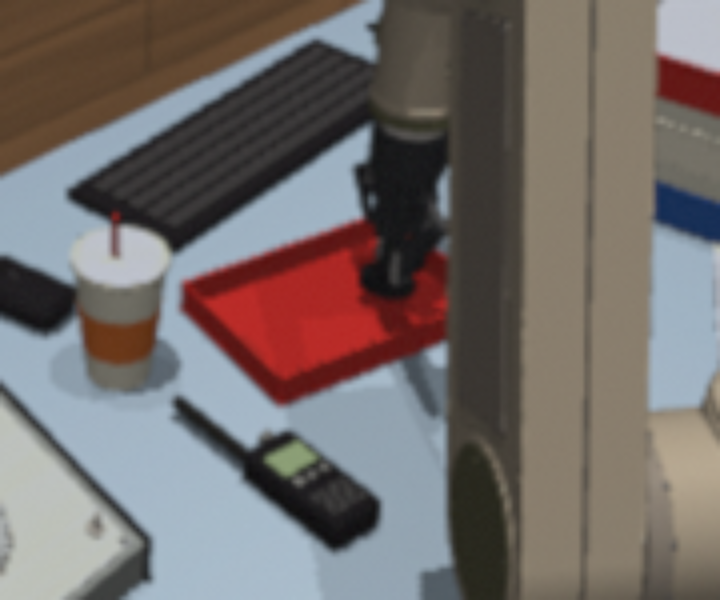

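The knob hangs just above the right half of the tray. I'll lower it to contact.

Call:
carry_out:
  commands: [0.003,0,0,0,0,0,1,0.006,0,0,0,0,0,1,0.008,0,0,0,0,0,1,0.009,0,0,0,0,0,1,0.0095,0,0,0,0,0,1]

```text
time: 13.48
tool_pos: [556.2, -323.8, 39.5]
tcp_rot: [76.4, 89.9, -25.6]
ft_force: [-5.9, 2.2, 12.0]
finger_gap: 16.5
```

Call:
carry_out:
  commands: [-0.0005,0,0,0,0,0,0.4,-0.0005,0,0,0,0,0,0,-0.0005,0,0,0,0,0,-0.5,-0.0005,0,0,0,0,0,-0.8,-0.02,0,0,0,0,0,-0.8,-0.06,0,0,0,0,0,-0.8,-0.11,0,0,0,0,0,-1,-0.16,0,0,0,0,0,-1,-0.21,0,0,0,0,0,-1,-0.21,0,0,0,0,0,-1]

```text
time: 14.72
tool_pos: [558.4, -325.3, 258.1]
tcp_rot: [68.2, 89.2, -33.8]
ft_force: [0.5, -0.0, 0.3]
finger_gap: 85.6
```

```bash
python3 w.py wr3; python3 - <<'E'
from h import *
s=sense();z=np.load("wr3.npz");W=fcloud(z);p=z["p"].astype(int)
L=(W-TR)@np.stack([TX,TY,[0,0,1]],1)
m=(abs(L[...,0])<75)&(abs(L[...,1])<115)&(L[...,2]>24)&(p.max(2)<80)&(L[...,2]<60)
print("knob in tray",m.sum(),np.percentile(L[m],[2,50,98],axis=0).round(1).tolist(),cv2.minAreaRect(L[m][:,:2].astype(np.float32)))
A=[1.2,-1.8]
row([440,150,265],Rtool(ZD,TX)); row(FOOT+B@[A[0],A[1],150],Rtool(-N,YL))
E
```

```text
[ 558.4 -325.3  258.1] [-34.8  13.8  77.7   0.   87.8 -22.7] [ 0.5 -0.   0.3] 85.64834491835147 dict_keys(['mtx', 'extrinsics'])
knob in tray 890 [[-7.9, -99.8, 31.0], [1.2, -61.2, 34.5], [9.1, -30.2, 36.2]] ((0.7268085479736328, -65.87886047363281), (73.15687561035156, 17.16697883605957), 89.4753646850586)
row [-0.0136, -0.2137, -0.4396] [0.06, 0.18, -0.47]
row [0.0252, -0.2224, -0.5458] [-107.06, -16.35, 23.59]
```

View pics/wr3.png

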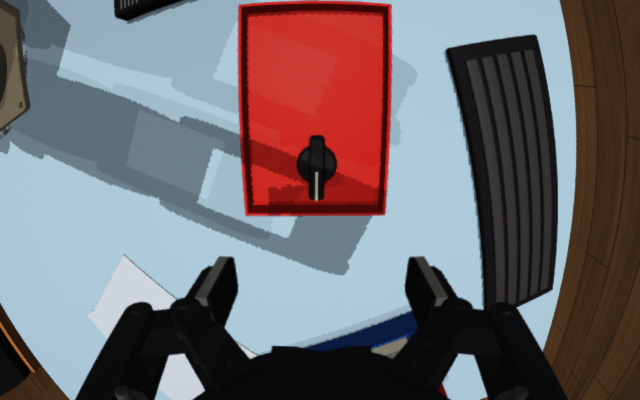

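The knob is standing upright in the tray at tray coordinates (0.7, -66), as the numbers and the wrist view at (317,160) both show. Back to the tuner for the dial.

Call:
carry_out:
  commands: [-0.01,-0.02,-0.05,-10,-1.5,2,-1,-0.01,-0.04,-0.1,-20,-3,4,-1,-0.01,-0.065,-0.155,-30,-4.5,6.5,-1,-0.01,-0.09,-0.21,-40,-6,9,-1,-0.01,-0.11,-0.265,-50,-7.5,11,-1,-0.005,-0.135,-0.32,-60,-9,13,-1,0,-0.155,-0.375,-70,-11,15,-1,0.005,-0.175,-0.43,-80,-12,17.5,-1,0.01,-0.195,-0.48,-90,-14,20,-1,0.015,-0.21,-0.53,-100,-15,22,-1,0.0252,-0.2224,-0.5458,-107,-16.4,23.6,-1,0.0252,-0.2224,-0.5458,-107,-16.4,23.6,-1]

```text
time: 16.27
tool_pos: [451.9, 255.9, 223.2]
tcp_rot: [-0.2, 65.2, 6.9]
ft_force: [0.0, -1.4, 0.2]
finger_gap: 85.4
```

```bash
python3 f.py; python3 w.py wr4; python3 - <<'E'
from h import *
z=np.load("wr4.npz");W=fcloud(z);p=z["p"].astype(int);L=(W-FOOT)@B
rho=np.hypot(L[...,0]-1,L[...,1]+1.8)
v,u=np.mgrid[0:400,0:640];near=(v>60)&(v<250)
for lo,hi,r_ in ((40,62,14),(22,36,30),(3,12,55)):
    m=near&(rho<r_)&(L[...,2]>lo)&(L[...,2]<hi);print(lo,m.sum(),np.percentile(L[m],[2,50,98],axis=0).round(1).tolist())
# hub top annulus
m=near&(rho<30)&(L[...,2]>26)&(L[...,2]<36);q=L[m][:,:2].astype(np.float32);print("hub circle",cv2.minEnclosingCircle(q))
row(FOOT+B@[1.0,-1.8,31],Rtool(-N,YL))
E
```

```text
t 16.275 local [ -1.66  -1.1  148.56] F local(xu,yl,n) [-0.03 -1.37  0.26] Tq local [-0.021  0.176 -0.053] gap 85.4 twist [-0.11  0.18 -0.05] j6 -63.7
[451.9 255.9 223.2] [ 30.1 -25.2 121.  -10.9  61.6 -63.7] [ 0.  -1.4  0.2] 85.40452392511138 dict_keys(['mtx', 'extrinsics'])
40 252 [[-5.5, -6.6, 41.2], [-2.0, -1.3, 52.8], [5.0, 4.0, 56.0]]
22 2073 [[-21.4, -22.1, 24.0], [-3.5, -1.4, 30.2], [20.5, 19.2, 31.9]]
3 6805 [[-45.8, -47.1, 3.7], [-9.4, -1.4, 8.5], [45.5, 44.3, 10.0]]
hub circle ((0.6769828796386719, -1.3132423162460327), 23.888761520385742)
row [0.1182, 0.0002, 0.0017] [-0.06, -0.11, 0.08]
```

View pics/wr4.png

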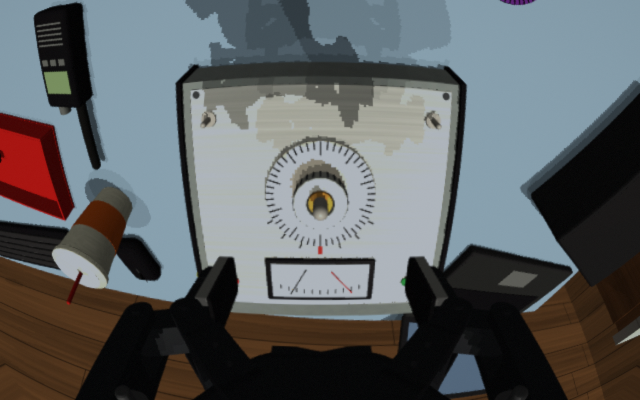

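The bare spindle and hub are at (320,204), and the heights match: hub top 30.2, disc 8.5, tip about 55. The axis is at local (0.7, -1.3). Advancing onto the hub.

Call:
carry_out:
  commands: [0.05,0,0.0022,0,0,0,-1,0.09,-0.0002,0.0022,0,0,0,-1,0.108,-0.0002,0.0022,0,0,0,-1,0.118,-0.0002,0.0022,0,0,0,-1,0.118,-0.0002,0.0022,0,0,0,0,0.118,-0.0002,0.0022,0,0,0,0.5,0.118,-0.0002,0.0022,0,0,0,1,0.118,-0.0002,0.0022,0,0,0,1,0.118,-0.0002,0.0022,0,0,0,1]
  grip_force: 40

```text
time: 17.45
tool_pos: [504.6, 261.4, 120.0]
tcp_rot: [-0.1, 65.0, 6.8]
ft_force: [-3.1, -2.6, 4.0]
finger_gap: 45.0
```

```bash
python3 f.py
```

```text
t 17.45 local [ 2.72 -2.04 32.59] F local(xu,yl,n) [-1.42 -2.22  5.07] Tq local [-0.361  0.49  -0.051] gap 45.0 twist [ 0.07 -0.   -0.07] j6 -63.2
```

Call:
carry_out:
  commands: [-0.002,0,-0.0005,0,0,0,1,-0.005,0,-0.001,0,0,0,1,-0.009,0,-0.001,0,0,0,1,-0.014,0,-0.001,0,0,0,1]

```text
time: 17.95
tool_pos: [497.6, 260.5, 132.4]
tcp_rot: [-0.1, 65.0, 6.8]
ft_force: [0.3, -0.3, -2.0]
finger_gap: 44.9
```

```bash
python3 f.py
```

```text
t 17.95 local [ 1.52 -2.02 46.83] F local(xu,yl,n) [-0.63 -0.33 -1.92] Tq local [-0.036  0.319 -0.006] gap 44.9 twist [ 0.07  0.02 -0.07] j6 -63.3
```

Call:
carry_out:
  commands: [-0.008,0,0,0,0,0,1,-0.018,0,0,0,0,0,1,-0.03,0,0,0,0,0,1,-0.045,0,0,0,0,0,1,-0.065,0,0,0,0,0,1,-0.09,0,0,0,0,0,1,-0.115,0,0,0,0,0,1,-0.115,0,0,0,0,0,1]

```text
time: 18.95
tool_pos: [450.1, 255.6, 240.0]
tcp_rot: [0.2, 64.7, 7.1]
ft_force: [0.1, -0.3, -2.3]
finger_gap: 44.9
```

```bash
python3 f.py; python3 w.py wr5; python3 - <<'E'
from h import *
k=TR+50*TY;print(k);R=Rtool(ZD,TX)
row([k[0],k[1],250],R);row([k[0],k[1],80],R)
E
```

```text
t 18.95 local [  3.74  -1.15 164.59] F local(xu,yl,n) [-0.88 -0.33 -2.13] Tq local [0.01  0.303 0.024] gap 44.9 twist [ 0.09 -0.28  0.06] j6 -63.7
[450.1 255.6 240. ] [ 30.3 -26.6 120.4 -10.8  63.1 -63.7] [ 0.1 -0.3 -2.3] 44.92705599470393 dict_keys(['mtx', 'extrinsics'])
[ 580.08092815 -207.71083816    4.        ]
row [0.0202, -0.4753, 0.0717] [107.03, 16.98, -23.9]
row [0.1741, -0.4754, -0.0006] [107.03, 16.98, -23.9]
```

View pics/wr5.png

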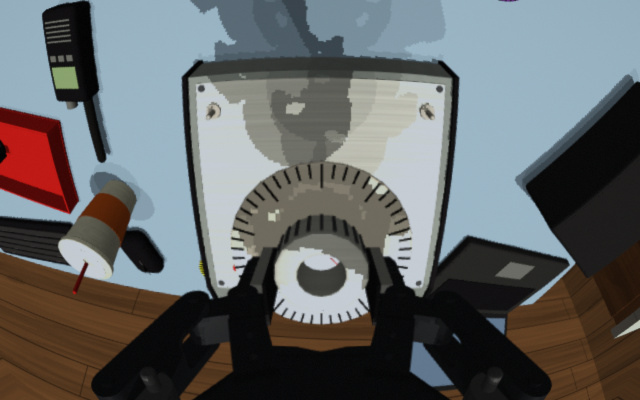

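The dial sits square in the jaws, hub towards the palm. I'll carry it high past the cup to tray y=+50.

Call:
carry_out:
  commands: [-0.02,-0.03,0,0,0,0,1,-0.03,-0.08,0,10,1.6,-2,1,-0.035,-0.13,0,20,3,-4.5,1,-0.035,-0.18,0,30,5,-7,1,-0.035,-0.23,0,40,6.5,-9,1,-0.03,-0.28,0.01,50,8,-11,1,-0.03,-0.33,0.02,60,9.5,-13.5,1,-0.02,-0.38,0.035,70,11,-15.5,1,-0.01,-0.42,0.05,80,13,-18,1,0,-0.45,0.06,90,14.5,-20,1,0.01,-0.475,0.0717,100,16,-22.5,1,0.0202,-0.4753,0.0717,107,17,-23.9,1]

```text
time: 20.5
tool_pos: [580.5, -209.9, 247.6]
tcp_rot: [-97.5, 89.8, 160.0]
ft_force: [0.1, 0.9, -3.4]
finger_gap: 44.9
```

```bash
python3 - <<'E'
from h import *
k=TR+50*TY;R=Rtool(ZD,TX);s=sense();print(s["joint_pos"].round(1),s["time"],s["ft_force"],s["finger_gap"],s["tool_pos"])
row([k[0],k[1],80],R);row([k[0],k[1],36],R)
E
```

```text
[-24.6  10.4  82.6  -0.   87.2 -12.2] 20.5 [ 0.13992239  0.86639746 -3.44507222] 44.94824139226699 [ 580.54150946 -209.88771573  247.61241184]
row [0.1676, -0.0004, -0.002] [-0.37, -0.02, 0.18]
row [0.2116, -0.0003, -0.0019] [-0.37, -0.02, 0.18]
```

Call:
carry_out:
  commands: [0.04,0,-0.002,-0.4,0,0.2,1,0.08,0,-0.002,-0.4,0,0.2,1,0.12,0,-0.002,-0.4,0,0.2,1,0.155,0,-0.002,-0.4,0,0.2,1,0.185,0,-0.002,-0.4,0,0.2,1,0.2,0,-0.002,-0.4,0,0.2,1,0.208,0,-0.002,-0.4,0,0.2,1,0.21,0,-0.002,-0.4,0,0.2,1,0.21,0,-0.002,-0.4,0,0.2,1]

```text
time: 21.62
tool_pos: [581.1, -208.0, 38.7]
tcp_rot: [91.1, 89.9, -11.0]
ft_force: [0.2, 0.3, -2.8]
finger_gap: 44.7
```

Call:
carry_out:
  commands: [0.002,0,0,0,0,0,1,0.004,0,0,0,0,0,1,0.006,0,0,0,0,0,1,0.0075,0,0,0,0,0,1,0.0075,0,0,0,0,0,1]

```text
time: 22.25
tool_pos: [581.3, -208.1, 32.8]
tcp_rot: [88.3, 89.9, -13.7]
ft_force: [-6.5, 3.1, 11.6]
finger_gap: 45.1
```

Call:
carry_out:
  commands: [-0.0005,0,0,0,0,0,-0.2,-0.0005,0,0,0,0,0,-0.5,-0.0005,0,0,0,0,0,-1,-0.0005,0,0,0,0,0,-1,-0.015,0,0,0,0,0,-1,-0.05,0,0,0,0,0,-1,-0.1,0,0,0,0,0,-1,-0.16,0,0,0,0,0,-1,-0.22,0,0,0,0,0,-1,-0.22,0,0,0,0,0,-1]

```text
time: 23.5
tool_pos: [584.0, -209.4, 261.9]
tcp_rot: [79.2, 89.1, -22.9]
ft_force: [0.7, 0.6, -0.0]
finger_gap: 85.2
```

```bash
python3 w.py wr6; python3 - <<'E'
from h import *
print(sense()["time"])
z=np.load("wr6.npz");W=fcloud(z);p=z["p"].astype(int);L=(W-TR)@np.stack([TX,TY,[0,0,1]],1)
ins=(abs(L[...,0])<79)&(abs(L[...,1])<119);wh=(p.min(2)>110)&(p.max(2)-p.min(2)<50)
h=ins&(abs(L[...,2]-26)<3.5)&wh;D=ins&(abs(L[...,2]-4)<3)&wh;k=ins&(p.max(2)<80)&(abs(L[...,2]-34)<5)&(L[...,1]<-20)
for n,m in (("hub",h),("disc",D),("knob",k)): print(n,m.sum(),L[m].mean(0).round(1),np.round(cv2.minAreaRect(L[m][:,:2].astype(np.float32))[:2],1).tolist())
m=D;A=np.c_[L[m][:,:2],np.ones(m.sum())];print("disc tilt deg",np.degrees(np.linalg.lstsq(A,L[m][:,2],rcond=None)[0][:2]))
E
```

```text
[ 584.  -209.4  261.9] [-24.5   9.6  82.1   0.   87.5 -12.4] [ 0.7  0.6 -0. ] 85.19454099708855 dict_keys(['mtx', 'extrinsics'])
23.55
hub 873 [ 0.9 53.7 26.7] [[0.8, 53.0], [45.6, 45.1]]
disc 3352 [ 1.6 57.3  5. ] [[0.9, 53.3], [97.0, 97.7]]
knob 616 [  1.1 -59.2  34.2] [[35.9, -70.7], [71.3, 99.0]]
disc tilt deg [-0.06383265 -0.02092511]
```

View pics/wr6.png

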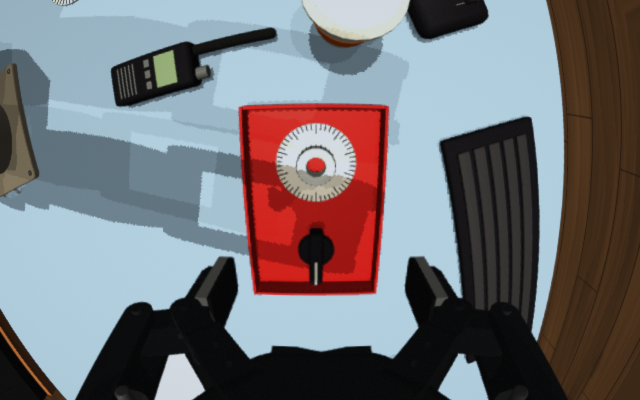

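The dial lies flat with its hub up at (316,163). The knob is beside it at (316,255), both inside the tray, and the gripper is clear. Handing in.

```bash
python3 -c "
from h import *
print(order.hand_in())"
```

```text
the job is handed in; nothing more can be done
None
```

The knob and dial are off the tuner and sitting side by side in the red tray. I handed the job in at about 23.6 s, and no verdict was reported.

- **Knob:** I swung it about 30° each way, left first, easing it out about 2 mm per swing. The pull along the spindle read at most about 17 N. That was read at the end of each move and is roughly 2 mm of spindle travel, against the 3.5 mm limit. The knob then came free with no force left, and I set it upright at tray (1, -66) mm.
- **Dial:** It drew off along the axis with only its own weight showing. It lies flat, hub up, at tray (1, 53) mm, with a measured tilt under 0.1°. It is about 119 mm from the knob, and the gripper is clear of both.
- **Check that disagreed:** In the last picture the automatic knob outline also caught other dark pixels, giving a 71 × 99 mm box. The knob's position therefore comes from the clean measurement right after I set it down, and the last picture shows it still upright in that spot.
- **Cup, radio and mouse:** I never touched them, and they look undisturbed in the pictures, though I did not measure their positions again at the end.

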